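# Cull the bad pistons from the inspection rack

### The job

Two of the four pistons leaning in the inspection rack are bad: one is shorter than the rest, and one has a big piece broken out of its skirt. Take both bad ones out and set each down gently in the low open tray, standing upright with the open end up. Leave the two good pistons in their places in the rack and do not disturb the other things on the bench.

Things in the scene. Friction and masses are not known exactly. Their poses are not given: they have to be found in the camera images.
- rack: Fixed dark steel rack, 380 mm wide (y), base 130 mm deep. Origin on the bench, mid-width; x points away from the robot. Four open slots at y = -150, -50, 50, 150 mm, a piston in each (order varies): crown on a ledge, crown centre at x = 0, 55 mm up, leaning on two 8 mm rods on the robot's side that rise 56 mm along its axis. Nothing is between or above the slots: draw a piston out along its axis.
- piston_a: Good piston of bare aluminium, a cup 50 mm in diameter and 56 mm tall with three dark ring grooves by its crown, about 160 g. Leans 35 deg in the rack, open end up and towards the robot. Origin: centre of the crown's outer face (closed end, below); z along the axis to the open end, y parallel to the rack's y. Wall 4, crown 7 mm.
- piston_b: Good piston, the same as piston_a: 50 mm in diameter, 56 mm tall. Leans 35 deg in the rack, open end up and towards the robot. Origin: centre of the crown's outer face (closed end, below); z along the axis to the open end, y parallel to the rack's y. Wall 4, crown 7 mm.
- piston_short: Bad piston: 50 mm in diameter like the others but only 36 mm tall; about 115 g. Leans 35 deg in the rack, open end up and towards the robot. Origin: centre of the crown's outer face (closed end, below); z along the axis to the open end, y parallel to the rack's y. Wall 4, crown 7 mm.
- piston_chipped: Bad piston: 50 mm in diameter and 56 mm tall, but on its +x side (away from the robot) a third of the skirt is broken out from 26 mm up to the rim; whole on both y sides; about 145 g. Leans 35 deg in the rack, open end up and towards the robot. Origin: centre of the crown's outer face (closed end, below); z along the axis to the open end, y parallel to the rack's y. Wall 4, crown 7 mm.
- tray_in (a point): Low open red tray, fixed to the bench, 190 mm (x) by 170 mm (y) outside, 25 mm high, walls 4 mm. This point is the centre of its inner floor, with the tray's axes (z up). Room for both pistons side by side.
- carton: Bystander: small white carton with a blue band, 70 x 70 mm, 75 mm tall. Origin at the centre of its underside.
- tape_roll: Bystander: white roll of tape lying flat, 70 mm across, 25 mm high, with a 38 mm hole. Origin at the centre of its underside.
- oil_can: Bystander: grey can with a paper label, 52 mm in diameter, 100 mm tall. Origin at the centre of its underside.
There are look-alikes about, which are no part of the job. Leave any orange or red look-alike of the piston_short alone.

How it is judged:
At the end, for the whole second after the job is handed in: Both bad pistons stand at rest in the tray on their crowns, open end up (within 0.12 rad of vertical, crown within 6 mm of the floor); the good pistons are within 12 mm of their starts, still leaning in the rack; carton, tape roll and can within 30 mm of theirs (x of piston_short in the frame of tray_in between -0.078 and 0.078 m and y of piston_short in the frame of tray_in between -0.068 and 0.068 m and z of each of piston_short, piston_chipped in the frame of tray_in below 0.006 m and angle between each of piston_short, piston_chipped's own z axis and vertical below 0.12 rad and linear speed of each of piston_short, piston_chipped below 0.03 m/s and x of piston_chipped in the frame of tray_in between -0.078 and 0.078 m and y of piston_chipped in the frame of tray_in between -0.068 and 0.068 m and distance of each of piston_a, piston_b from where it was at the start of the episode below 0.012 m and angle between piston_a's own z axis and vertical between 0.5 and 0.72 rad and angle between piston_b's own z axis and vertical between 0.5 and 0.72 rad and distance of each of carton, tape_roll, oil_can from where it was at the start of the episode below 0.03 m); the robot touches nothing.
It fails at once if the short piston is dropped or thrown into the tray (faster than 0.6 m/s within 30 mm of the tray's floor) (x of piston_short in the frame of tray_in between -0.078 and 0.078 m and y of piston_short in the frame of tray_in between -0.068 and 0.068 m and z of piston_short in the frame of tray_in below 0.03 m and linear speed of piston_short above 0.6 m/s).
It fails at once if the chipped piston is dropped or thrown into the tray (faster than 0.6 m/s within 30 mm of the tray's floor) (x of piston_chipped in the frame of tray_in between -0.078 and 0.078 m and y of piston_chipped in the frame of tray_in between -0.068 and 0.068 m and z of piston_chipped in the frame of tray_in below 0.03 m and linear speed of piston_chipped above 0.6 m/s).
It fails at once if a good piston is taken out or knocked from its place (moved over 20 mm) (distance of any of piston_a, piston_b from where it was at the start of the episode above 0.02 m).
It fails at once if the carton, the tape roll or the can is disturbed (moved over 30 mm) (distance of any of carton, tape_roll, oil_can from where it was at the start of the episode above 0.03 m).
It also fails if it takes over 64 s, if anything falls off the work surface, if the arm or the gripper's body presses on something with over 40 N, if the wrist force passes 120 N, or if a joint passes its speed limit or range.

### The arm

A 7-joint arm with a two-finger parallel gripper is mounted at the origin on the work surface. World frame = base frame: x ahead of the robot, y to its left, z up, the work surface at z = 0. Lengths are in m, angles in rad, forces in N, time in s.
With the tool pointing down it reaches from about 0.425 to 1.025 m from the base axis. Payload 9.4 kg.
Tool frame: the origin (TCP) lies on the centre line of the jaws, within the pads' length; the fingertips stand 19 mm ahead of it and the grasp point (between the pads) is the TCP; z points along the fingers, y is the line along which they close (so a half turn about z gives the same grasp; the last joint's range is limited). The gripper opens to 85 mm and grips with 20 to 120 N. Pads are 22 mm wide; open, the fingers measure 114 mm over their backs; the gripper's body (76 mm by 85 mm) begins 54 mm behind the grasp point. The pads swing forward as they close: fully open they stand 13 mm farther back than shut.
Start: joints at [1.244, 0.599, -0.003, 1.599, 0.002, 0.943, -0.08], TCP at [0.179, -0.702, 0.25] pointing down, gripper open.
Joint ranges: [-2.57, 2.57], [-0.35, 1.97], [-1.29, 1.29], [0.11, 2.56], [-1.05, 4.19], [0.11, 1.86], [-2.63, 2.63]. Speed limits (rad/s): [2.22, 2.22, 3.01, 3.01, 3.14, 3.14, 3.14].

### API

Orientations are given as a unit quaternion [x, y, z, w].
In Python, from bench import status, imaging, ticket gives the robot as it stands.
- The arm moves only by the tool drive_tool, never from a script. Its argument "commands" is a list of rows, each a list of 7 numbers: the shift along the tool's x, y, z in m, then the turn, a rotation vector about the tool's x, y, z in rad, then the finger opening in m, from 0 to 0.0854. A call has exactly 8 rows; each row shifts and turns the commanded pose from where the row before left it, along the tool's axes as they then stand; what a row does not reach is not made up. A row lasts 1/12 s, in which the tool goes at most 41.7 mm and 7.16 degrees, less where a joint would pass 70% of its speed; a pose out of reach is approached as far as the arm can. A call with a gripper value outside its range is refused whole. The fingers move at their own pace and stop on an object; "newtons" is the grip in N (left out, the last holds). Time passes only in rows, so rows that do not move let the fingers close, or fill a call up. It gives the time, the measured TCP pose, the force, the opening and the grip force at its end, in the units of the state.
- status.observe(): the state, without advancing time (a new reading comes with each control period).
- imaging.read_camera(name): name is "scene" or "top" or "wrist"; returns (picture, depth): 384x512x3 uint8, red, green, blue; 384x512 float32, m along the optical axis (not along the pixel's ray), 0 where there is no reading.
- imaging.get_calibration(name): a dict with "mtx" (3x3 intrinsics, pixels), "R" (3x3) and "t" (3): a world point X has camera coordinates R X + t; the wrist camera has in their place "T_tool_cam" (4x4, takes a point from camera to tool coordinates, whose origin is the TCP and whose axes are the flange's). Camera axes: x right, y down, z forward; pixel columns grow to the right and rows downward; lengths in m; the calibration is good to about 2 mm. A picture is of the moment at which its call begins: read the wrist's pose just before it. get_calibration takes no time and is no camera call.
- ticket.close_job(): hands the job in; it is judged then, once.
The state is a dict: "time": time; "qpos": joint angles; "joint_velocities": joint speeds; "effort": joint torques, N m; "tool_pos": TCP position; "tool_rot": TCP orientation; "contact_force": force on the tool from outside, world axes, zero at the start; "moment": the same for the moment, N m; "grip_width": finger opening in m; "finger_force": force on a finger pad.
Only numpy, scipy, OpenCV 4.12 (cv2) and the standard library are available. Lean on these libraries where they do the work, as an engineer would, in place of code of your own. Each camera call takes 0.05 s, during which the arm holds its last target. There are 200 camera calls.

## Working session

There is one attempt and no reset: what is moved stays moved. The work goes in short steps, Python scripts to look and compute and a tool call to move; the robot and the scene stay as the last step left them, time stands still between calls to the robot, and variables do not carry over. Pictures are saved under pics/ and viewed, at most 10 in all, crops included, and the job is handed in when it is done.

Besides the shell and the picture viewer there is one more tool, called after "Emit:" in YAML: its name, and indented under it one key for each argument. drive_tool: Moves the arm, as the interface text tells. Its arguments: {"type":"object","properties":{"commands":{"type":"array","items":{"type":"array","items":{"type":"number"}}},"newtons":{"type":"number"}},"required":["commands"]}

```bash
mkdir -p pics
cat > h.py <<'E'
import numpy as np, cv2
from bench import status, imaging, ticket
from scipy.spatial.transform import Rotation as Ro
def cloud(name):
    s=status.observe(); p,d=imaging.read_camera(name); c=imaging.get_calibration(name)
    v,u=np.mgrid[:384,:512]; K=c["mtx"]
    P=np.stack([(u-K[0,2])/K[0,0]*d,(v-K[1,2])/K[1,1]*d,d],-1)
    if name=="wrist":
        T=np.array(c["T_tool_cam"]); P=P@T[:3,:3].T+T[:3,3]
        P=P@Ro.from_quat(s["tool_rot"]).as_matrix().T+np.array(s["tool_pos"])
    else: P=(P-np.array(c["t"]))@np.array(c["R"])
    P[d==0]=np.nan
    return p,P
def save(n,p): cv2.imwrite("pics/"+n,p[...,::-1])
E
python3 - <<'E'
from h import *
s=status.observe(); print(s)
a,A=cloud("scene"); b,B=cloud("top"); np.savez("c0.npz",a=a,A=A,b=b,B=B)
save("scene0.png",a); save("top0.png",b)
for n in("scene","top"):
    c=imaging.get_calibration(n); print(n,-np.array(c["R"]).T@c["t"])
E
```

```text
{'time': 0.0, 'qpos': array([ 1.24428155,  0.6001327 , -0.00255484,  1.60011444,  0.00176301,
        0.94290768, -0.07978561]), 'joint_velocities': array([-0.00224716, -0.00081154,  0.00117087,  0.00199519, -0.00085435,
        0.00361328, -0.0007017 ]), 'effort': array([-1.17560940e-03, -7.76464319e+01,  1.56453386e+00, -2.58013594e+01,
        1.23802866e-02,  8.95977777e-03,  6.41644903e-06]), 'tool_pos': array([ 0.1791323 , -0.70207009,  0.2494168 ]), 'tool_rot': array([ 9.92205126e-01,  1.24612916e-01, -1.49887207e-04, -7.65456914e-04]), 'contact_force': array([ 0.29955722,  0.56503906, -0.27984204]), 'moment': array([-0.00323649, -0.02359747, -0.0250636 ]), 'finger_force': 0.0, 'grip_width': 0.08526615980846643}
scene [1.44435499 0.01685235 0.69337463]
top [ 0.29654235 -0.01802809  1.21481696]
```

View pics/scene0.png

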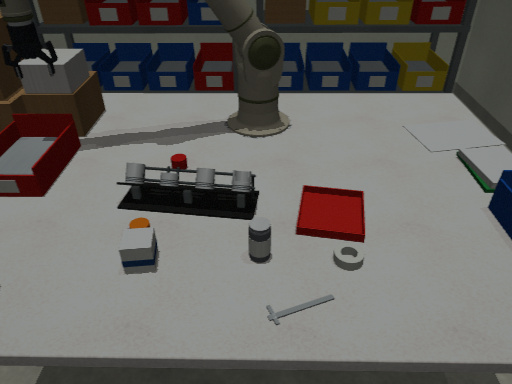

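View pics/top0.png

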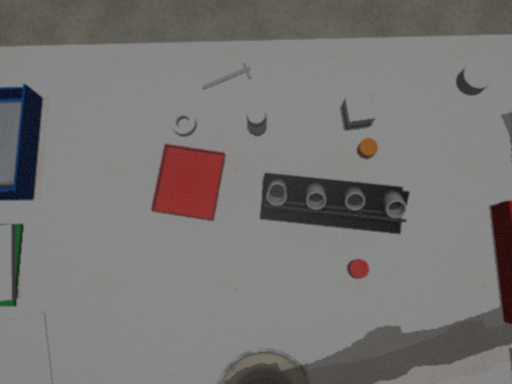

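The scene view shows the rack pistons at about (136,172), (170,178), (206,178) and (243,180), with the tray at (332,212). The second from the left looks shorter. In the top view they sit at (277,192), (316,195), (355,199) and (395,205), with the tray at (188,182). Next I'll zoom in and measure.

Run:
```python
from h import *
z=np.load("c0.npz"); a,A,b,B=[z[k] for k in "aAbB"]
c1=cv2.resize(a[150:225,110:270],None,fx=5,fy=5,interpolation=cv2.INTER_CUBIC)[:300*2]
c2=cv2.resize(b[165:240,255:415],None,fx=5,fy=5,interpolation=cv2.INTER_CUBIC)
o=np.vstack([c1[:300],c2[:300]]);o=np.clip(o.astype(float)*1.5,0,255).astype(np.uint8)
save("crop0.png",o)
# rack from dark pixels in top, low height
for nm,im,P in(("top",b,B),("scene",a,A)):
    f=im.astype(int); dark=(f.max(-1)<50)&(P[...,2]<0.03)&(P[...,2]>0.004)&(P[...,0]>.3)&(abs(P[...,1])<.4)
    k,l,st,_=cv2.connectedComponentsWithStats(dark.astype(np.uint8)); i=1+st[1:,4].argmax()
    q=P[l==i]; print(nm,st[i],np.median(q[:,2]),cv2.minAreaRect((q[:,:2]*1000).astype(np.float32)))
    red=(f[...,0]>90)&(f[...,1]<60)&(f[...,2]<60)&(P[...,0]>.4)&(P[...,0]<.9)&(abs(P[...,1]-.25)<.25)
    q=P[red]; print("tray",len(q),np.percentile(q[:,2],[5,30,50,95]),cv2.minAreaRect((q[:,:2]*1000).astype(np.float32)))
for (u,v) in[(277,192),(316,195),(355,199),(395,205),(257,117),(184,124),(360,107),(188,182)]:
    print((u,v),B[v,u].round(3))
    w=B[v-18:v+19,u-14:u+15].reshape(-1,3); g=b[v-18:v+19,u-14:u+15].reshape(-1,3).max(1)
    m=(g>75)&(w[:,2]>.07); 
    if m.sum()>5: print("  ",m.sum(),np.nanmin(w[m],0).round(3),np.nanmax(w[m],0).round(3))
```

```text
top [281 209 119  24 822] 0.00601743364151566 ((456.1591491699219, -209.90594482421875), (319.7845153808594, 30.896358489990234), 82.65452575683594)
tray 3903 [-0.00090498  0.00172735  0.00305747  0.02059376] ((567.88623046875, 199.4446258544922), (168.67697143554688, 188.59176635742188), 80.36265563964844)
scene [ 118  186  141   34 2688] 0.005947655679102347 ((509.8936767578125, -188.93637084960938), (377.5995788574219, 132.92324829101562), 83.4940185546875)
tray 2332 [0.00170066 0.00315163 0.00392207 0.02391954] ((570.5452880859375, 201.12933349609375), (166.9298095703125, 192.88589477539062), 80.12629699707031)
(277, 192) [ 0.525 -0.042  0.065]
   218 [ 0.487 -0.063  0.07 ] [ 0.556 -0.015  0.108]
(316, 195) [ 0.515 -0.142  0.067]
   249 [ 0.475 -0.161  0.072] [ 0.541 -0.114  0.118]
(355, 199) [ 0.504 -0.243  0.065]
   136 [ 0.476 -0.262  0.07 ] [ 0.527 -0.214  0.101]
(395, 205) [ 0.486 -0.344  0.067]
   256 [ 0.443 -0.38   0.07 ] [ 0.518 -0.312  0.116]
(257, 117) [0.721 0.008 0.096]
   270 [ 0.702 -0.016  0.071] [0.751 0.035 0.104]
(184, 124) [ 0.741  0.219 -0.002]
(360, 107) [ 0.75  -0.267  0.079]
   641 [ 0.713 -0.304  0.07 ] [ 0.789 -0.231  0.081]
(188, 182) [0.57  0.203 0.005]
```

View pics/crop0.png

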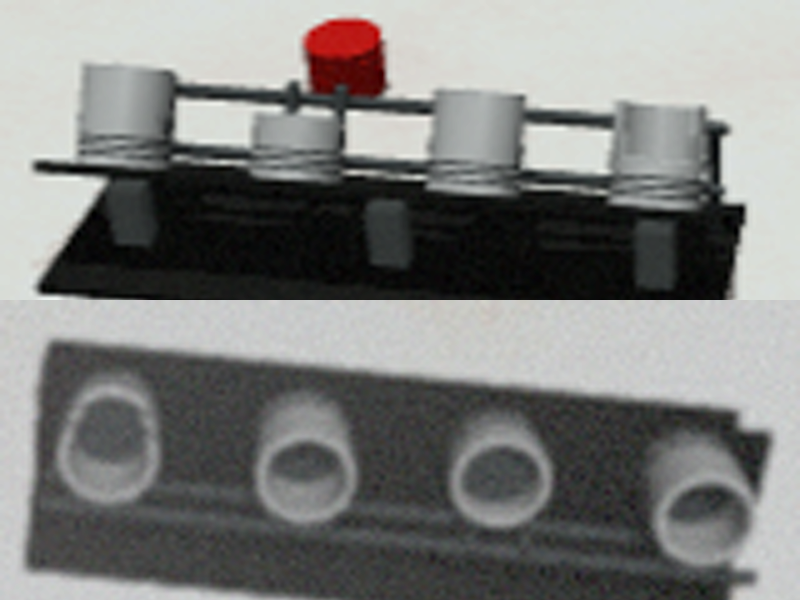

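The chipped piston is in the +150 slot: top (277,192), with its far wall missing in the crop at about (105,390). The short one is in the -50 slot: top (355,199), scene (170,178). Next is a rack-model fit and a move planner.

```bash
cat >> h.py <<'E'
from scipy.optimize import least_squares
SL={-.15:.056,-.05:.036,.05:.056,.15:.056}
ax=np.array([-np.sin(np.radians(35)),0,np.cos(np.radians(35))])
def rackR(yaw): return Ro.from_euler('z',yaw).as_matrix()
def fit(P,x0,slots=SL,free=4):
    """fit rack (x,y,z,yaw) to points on piston outer skins"""
    P=P[np.isfinite(P).all(-1)]
    def loc(p,s):
        q=(P-p[:3])@rackR(p[3])-np.array([0,s,.055]); h=q@ax; r=np.linalg.norm(q-h[:,None]*ax,axis=1); return h,r
    p=np.array(x0,float)
    for tol in(.012,.007,.005,.005):
        sel=[(s,(lambda h,r:(h>.002)&(h<SL[s]-.002)&(abs(r-.025)<tol))(*loc(p,s))) for s in slots]
        rim=[(s,(lambda h,r:(abs(h-SL[s])<tol)&(r>.0215)&(r<.0245))(*loc(p,s))) for s in slots]
        def f(pp):
            pp=np.r_[pp[:free],p[free:]] if free<4 else pp
            return np.concatenate([loc(pp,s)[1][m]-.025 for s,m in sel]+[loc(pp,s)[0][m]-SL[s] for s,m in rim])
        r=least_squares(f,p[:free],loss='soft_l1',f_scale=.002); p[:free]=r.x
    return p,[(m.sum(),n.sum()) for (_,m),(_,n) in zip(sel,rim)],np.sqrt(np.mean(r.fun**2))
def target(p,s,h,zup=0):
    """pose of tool gripping slot s at height h along axis"""
    R=rackR(p[3]); o=p[:3]+R@(np.array([0,s,.055])+h*ax)
    z=-R@ax; y=-R[:,1]; return o,np.stack([np.cross(y,z),y,z],1)
def down(p,yaw):
    y=-rackR(yaw)[:,1]; z=np.array([0,0,-1.]); return np.array(p),np.stack([np.cross(y,z),y,z],1)
def plan(poses,grip,mm=30,rad=.09,cur=None):
    """rows from the present pose through poses, in blocks of 8, rounded; commanded pose simulated"""
    s=status.observe(); p=np.array(s["tool_pos"]); R=Ro.from_quat(s["tool_rot"]).as_matrix()
    if cur is not None: p,R=cur
    rows=[]
    for q,Q in poses:
        n=int(np.ceil(max(np.linalg.norm(q-p)/mm*1e3,np.linalg.norm(Ro.from_matrix(R.T@Q).as_rotvec())/rad,1)))
        for k in range(n,0,-1):
            d=np.round(R.T@(q-p)/k,3 if k>1 else 4); w=np.round(Ro.from_matrix(R.T@Q).as_rotvec()/k,3)
            rows.append([*d,*w,grip]); p=p+R@d; R=R@Ro.from_rotvec(w).as_matrix()
    while len(rows)%8: rows.append([0]*6+[grip])
    for i in range(0,len(rows),8): print("["+",".join("["+",".join("%g"%(v+0) for v in r)+"]" for r in rows[i:i+8])+"]")
    return p,R
E
python3 - <<'E'
from h import *
z=np.load("c0.npz"); a,A,b,B=[z[k] for k in "aAbB"]
x0=[.515,-.19,0,-.115]
for nm,P in(("scene",A),("top",B)):
    print(nm,fit(P.reshape(-1,3),x0))
p=fit(np.r_[A.reshape(-1,3),B.reshape(-1,3)],x0)[0]; np.save("rack.npy",p); print(p)
c=imaging.get_calibration("wrist"); print(np.round(c["T_tool_cam"],3),c["mtx"][0,0])
T,Q=target(p,-.05,.16); print(T)
s=status.observe(); up=np.array([.30,-.55,.33]); 
plan([(up,Ro.from_quat(s["tool_rot"]).as_matrix()),(T,Q)],.08)
E
```

```text
scene (array([ 0.52286933, -0.19211657, -0.00214378, -0.12530422]), [(np.int64(352), np.int64(7)), (np.int64(215), np.int64(18)), (np.int64(360), np.int64(14)), (np.int64(337), np.int64(17))], np.float64(0.0018733411716797103))
top (array([ 0.52261843, -0.1913859 , -0.00062684, -0.12652461]), [(np.int64(338), np.int64(79)), (np.int64(190), np.int64(68)), (np.int64(298), np.int64(70)), (np.int64(243), np.int64(43))], np.float64(0.002505022867561789))
[ 0.5226818  -0.19187895 -0.00147504 -0.12574767]
[[-0.001 -0.956 -0.292  0.074]
 [ 1.    -0.001 -0.002  0.   ]
 [ 0.002 -0.292  0.956 -0.123]
 [ 0.     0.     0.     1.   ]] 281.32928423156307
[ 0.42536336 -0.22997441  0.18458929]
[[0.019,-0.015,-0.01,0,0,0,0.08],[0.019,-0.015,-0.01,0,0,0,0.08],[0.019,-0.015,-0.01,0,0,0,0.08],[0.02,-0.015,-0.01,0,0,0,0.08],[0.019,-0.014,-0.01,0,0,0,0.08],[0.02,-0.015,-0.01,0,0,0,0.08],[0.019,-0.014,-0.01,0,0,0,0.08],[0.0197,-0.0146,-0.0104,0,0,0,0.08]]
[[0.015,-0.021,0.011,-0.009,0.046,0.028,0.08],[0.014,-0.022,0.012,-0.009,0.046,0.028,0.08],[0.013,-0.023,0.012,-0.009,0.047,0.028,0.08],[0.012,-0.023,0.013,-0.009,0.046,0.028,0.08],[0.011,-0.023,0.013,-0.009,0.047,0.028,0.08],[0.009,-0.024,0.013,-0.009,0.046,0.028,0.08],[0.008,-0.024,0.013,-0.009,0.047,0.028,0.08],[0.007,-0.024,0.013,-0.009,0.046,0.028,0.08]]
[[0.006,-0.025,0.014,-0.009,0.047,0.028,0.08],[0.004,-0.025,0.013,-0.009,0.046,0.028,0.08],[0.003,-0.025,0.014,-0.009,0.047,0.028,0.08],[0.002,-0.026,0.013,-0.008,0.046,0.028,0.08],[0.0001,-0.0256,0.0133,-0.009,0.047,0.028,0.08],[0,0,0,0,0,0,0.08],[0,0,0,0,0,0,0.08],[0,0,0,0,0,0,0.08]]
```

Emit:
drive_tool:
  commands:
    - [0.019, -0.015, -0.01, 0, 0, 0, 0.08]
    - [0.019, -0.015, -0.01, 0, 0, 0, 0.08]
    - [0.019, -0.015, -0.01, 0, 0, 0, 0.08]
    - [0.02, -0.015, -0.01, 0, 0, 0, 0.08]
    - [0.019, -0.014, -0.01, 0, 0, 0, 0.08]
    - [0.02, -0.015, -0.01, 0, 0, 0, 0.08]
    - [0.019, -0.014, -0.01, 0, 0, 0, 0.08]
    - [0.0197, -0.0146, -0.0104, 0, 0, 0, 0.08]

```text
time: 0.77
tool_pos: [0.3005, -0.5491, 0.3308]
tool_rot: [0.992, 0.125, -0.0, -0.0]
contact_force: [1.1, -0.5, 0.0]
grip_width: 0.0798
finger_force: 0.0
```

Emit:
drive_tool:
  commands:
    - [0.015, -0.021, 0.011, -0.009, 0.046, 0.028, 0.08]
    - [0.014, -0.022, 0.012, -0.009, 0.046, 0.028, 0.08]
    - [0.013, -0.023, 0.012, -0.009, 0.047, 0.028, 0.08]
    - [0.012, -0.023, 0.013, -0.009, 0.046, 0.028, 0.08]
    - [0.011, -0.023, 0.013, -0.009, 0.047, 0.028, 0.08]
    - [0.009, -0.024, 0.013, -0.009, 0.046, 0.028, 0.08]
    - [0.008, -0.024, 0.013, -0.009, 0.047, 0.028, 0.08]
    - [0.007, -0.024, 0.013, -0.009, 0.046, 0.028, 0.08]

```text
time: 1.43
tool_pos: [0.3762, -0.3529, 0.2408]
tool_rot: [0.982, 0.011, 0.188, 0.013]
contact_force: [1.8, -0.8, -1.1]
grip_width: 0.0797
finger_force: 0.0
```

Emit:
drive_tool:
  commands:
    - [0.006, -0.025, 0.014, -0.009, 0.047, 0.028, 0.08]
    - [0.004, -0.025, 0.013, -0.009, 0.046, 0.028, 0.08]
    - [0.003, -0.025, 0.014, -0.009, 0.047, 0.028, 0.08]
    - [0.002, -0.026, 0.013, -0.008, 0.046, 0.028, 0.08]
    - [0.0001, -0.0256, 0.0133, -0.009, 0.047, 0.028, 0.08]
    - [0, 0, 0, 0, 0, 0, 0.08]
    - [0, 0, 0, 0, 0, 0, 0.08]
    - [0, 0, 0, 0, 0, 0, 0.08]

```text
time: 2.1
tool_pos: [0.4194, -0.2719, 0.2449]
tool_rot: [0.965, -0.041, 0.258, -0.006]
contact_force: [-1.2, -0.2, 0.2]
grip_width: 0.0801
finger_force: 0.0
```

Run:
```python
from h import *
s=status.observe(); print(s["qpos"].round(3),s["joint_velocities"].round(3))
p=np.load("rack.npy"); T,Q=target(p,-.05,.16); print(T,Ro.from_matrix(Q).as_quat().round(3), s["tool_rot"].round(3))
w,W=cloud("wrist"); save("w1.png",w); print(fit(W.reshape(-1,3),p))
```

```text
[ 1.118  0.319 -0.599  2.373 -1.045  0.106 -0.051] [-0.001  0.004  0.011 -0.001  0.002 -0.001  0.   ]
[ 0.42536336 -0.22997441  0.18458929] [ 0.952 -0.06   0.3    0.019] [ 0.965 -0.041  0.258 -0.006]
(array([ 0.52233585, -0.19204005, -0.00150275, -0.11374271]), [(np.int64(1491), np.int64(288)), (np.int64(946), np.int64(351)), (np.int64(2077), np.int64(505)), (np.int64(2545), np.int64(410))], np.float64(0.0024294328467095085))
```

View pics/w1.png

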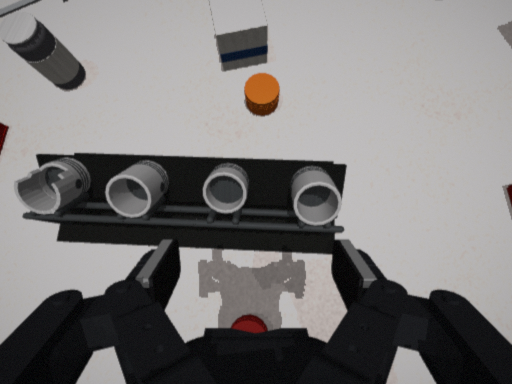

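The wrist view shows the chipped piston at (50,188), a good one at (137,190), the short one at (226,190) and the other good one at (315,195). That confirms both bad ones. Joints 5 and 6 are at their limits, so the full 35° tilt isn't reachable here. Gripping on the y sides works at any pitch, so I'll grasp at a smaller tilt.

```bash
cat >> h.py <<'E'
def gr(p,s,h,tilt):
    R=rackR(p[3]); t=np.radians(tilt); o=p[:3]+R@(np.array([0,s,.055])+h*ax)
    z=R@np.array([np.sin(t),0,-np.cos(t)]); y=-R[:,1]; return o,np.stack([np.cross(y,z),y,z],1)
E
python3 - <<'E'
from h import *
p=np.load("rack.npy"); p[3]=-.119; np.save("rack.npy",p)
plan([gr(p,-.05,.11,12)],.08,mm=20,rad=.06)
E
```

```text
[[-0.004,-0.006,0.017,-0.008,-0.052,0.005,0.08],[-0.003,-0.006,0.018,-0.008,-0.052,0.005,0.08],[-0.002,-0.007,0.018,-0.007,-0.052,0.005,0.08],[-0.001,-0.007,0.018,-0.008,-0.052,0.005,0.08],[-0.001,-0.006,0.017,-0.007,-0.051,0.004,0.08],[0.0008,-0.007,0.0177,-0.008,-0.052,0.005,0.08],[0,0,0,0,0,0,0.08],[0,0,0,0,0,0,0.08]]
```

Emit:
drive_tool:
  commands:
    - [-0.004, -0.006, 0.017, -0.008, -0.052, 0.005, 0.08]
    - [-0.003, -0.006, 0.018, -0.008, -0.052, 0.005, 0.08]
    - [-0.002, -0.007, 0.018, -0.007, -0.052, 0.005, 0.08]
    - [-0.001, -0.007, 0.018, -0.008, -0.052, 0.005, 0.08]
    - [-0.001, -0.006, 0.017, -0.007, -0.051, 0.004, 0.08]
    - [0.0008, -0.007, 0.0177, -0.008, -0.052, 0.005, 0.08]
    - [0, 0, 0, 0, 0, 0, 0.08]
    - [0, 0, 0, 0, 0, 0, 0.08]

```text
time: 2.82
tool_pos: [0.4528, -0.2371, 0.1587]
tool_rot: [0.99, -0.054, 0.127, 0.002]
contact_force: [-0.1, 0.4, -1.1]
grip_width: 0.0803
finger_force: 0.0
```

Run:
```python
from h import *
p=np.load("rack.npy"); T,Q=gr(p,-.05,.11,12); s=status.observe(); R=Ro.from_quat(s["tool_rot"])
print(s["qpos"].round(3)); print("err",(s["tool_pos"]-T).round(4),(R.inv()*Ro.from_matrix(Q)).as_rotvec().round(3))
w,W=cloud("wrist"); save("w2.png",w)
for z in(SL,{-.05:1},{.05:1}): print(fit(W.reshape(-1,3),p,z,4 if z is SL else 3))
plan([gr(p,-.05,.026,12)],.08,mm=14,rad=.06)
```

```text
[ 0.347  0.445  0.106  2.332 -0.826  0.186 -0.44 ]
err [-0.0013 -0.003   0.0151] [-0.012 -0.046  0.009]
(array([ 0.522043  , -0.19031424, -0.00123806, -0.11527879]), [(np.int64(4870), np.int64(1146)), (np.int64(2177), np.int64(1034)), (np.int64(4961), np.int64(1244)), (np.int64(3224), np.int64(225))], np.float64(0.002260229406549452))
(array([ 0.522666  , -0.19097105, -0.00115529, -0.119     ]), [(np.int64(2357), np.int64(961))], np.float64(0.0024985835694540256))
(array([ 0.52224934, -0.19211635, -0.00222052, -0.119     ]), [(np.int64(5298), np.int64(1374))], np.float64(0.002413587237522482))
[[0.003,0,0.012,-0.002,-0.006,0.001,0.08],[0.003,0,0.012,-0.001,-0.006,0.001,0.08],[0.004,-0.001,0.012,-0.002,-0.006,0.001,0.08],[0.004,0,0.012,-0.001,-0.006,0.001,0.08],[0.004,-0.001,0.011,-0.002,-0.006,0.001,0.08],[0.004,-0.001,0.012,-0.001,-0.006,0.001,0.08],[0.003,0,0.011,-0.002,-0.005,0,0.08],[0.0039,-0.0007,0.0118,-0.001,-0.006,0.001,0.08]]
```

Emit:
drive_tool:
  commands:
    - [0.003, 0, 0.012, -0.002, -0.006, 0.001, 0.08]
    - [0.003, 0, 0.012, -0.001, -0.006, 0.001, 0.08]
    - [0.004, -0.001, 0.012, -0.002, -0.006, 0.001, 0.08]
    - [0.004, 0, 0.012, -0.001, -0.006, 0.001, 0.08]
    - [0.004, -0.001, 0.011, -0.002, -0.006, 0.001, 0.08]
    - [0.004, -0.001, 0.012, -0.001, -0.006, 0.001, 0.08]
    - [0.003, 0, 0.011, -0.002, -0.005, 0, 0.08]
    - [0.0039, -0.0007, 0.0118, -0.001, -0.006, 0.001, 0.08]

```text
time: 3.53
tool_pos: [0.5019, -0.2425, 0.0764]
tool_rot: [0.993, -0.06, 0.103, 0.006]
contact_force: [-0.3, -0.4, -0.5]
grip_width: 0.0795
finger_force: 0.0
```

Run:
```python
from h import *
p=np.load("rack.npy"); T,Q=gr(p,-.05,.026,12); s=status.observe(); R=Ro.from_quat(s["tool_rot"])
print(s["qpos"].round(3),s["joint_velocities"].round(3)); print("err",(s["tool_pos"]-T).round(4),(R.inv()*Ro.from_matrix(Q)).as_rotvec().round(3),s["contact_force"])
plan([(T,Q)],.08,mm=14,rad=.06)
w,W=cloud("wrist"); save("w3.png",w)
```

```text
[ 0.334  0.635  0.063  2.254 -1.044  0.106 -0.278] [-0.111  0.269  0.054 -0.193 -0.037  0.003 -0.186]
err [-0.     -0.0027  0.0016] [-0.001  0.003 -0.002] [-0.27504603 -0.36212332 -0.45807228]
[[-0.0006,-0.0027,0.0015,-0.001,0.003,-0.002,0.08],[0,0,0,0,0,0,0.08],[0,0,0,0,0,0,0.08],[0,0,0,0,0,0,0.08],[0,0,0,0,0,0,0.08],[0,0,0,0,0,0,0.08],[0,0,0,0,0,0,0.08],[0,0,0,0,0,0,0.08]]
```

View pics/w3.png

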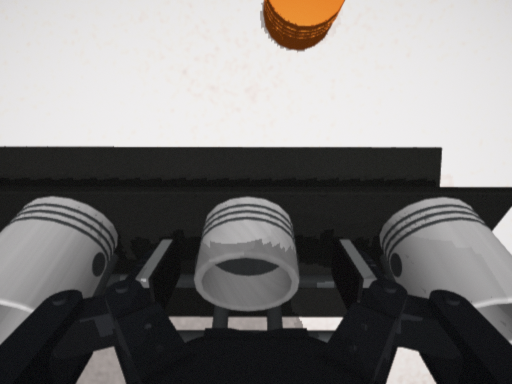

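The short piston at (248,255) is between the fingers, slightly to the left. I'll correct by 3 mm and close.

Emit:
drive_tool:
  commands:
    - [0, -0.003, 0.001, 0, 0, 0, 0.08]
    - [0, 0, 0, 0, 0, 0, 0.06]
    - [0, 0, 0, 0, 0, 0, 0.045]
    - [0, 0, 0, 0, 0, 0, 0.04]
    - [0, 0, 0, 0, 0, 0, 0.04]
    - [0, 0, 0, 0, 0, 0, 0.04]
    - [0, 0, 0, 0, 0, 0, 0.04]
    - [0, 0, 0, 0, 0, 0, 0.04]
  newtons: 40

```text
time: 4.25
tool_pos: [0.5034, -0.2383, 0.0773]
tool_rot: [0.993, -0.061, 0.103, 0.005]
contact_force: [-1.6, 1.0, 4.9]
grip_width: 0.05
finger_force: 40.8
```

Run:
```python
from h import *
p=np.load("rack.npy"); s=status.observe(); R=Ro.from_quat(s["tool_rot"]).as_matrix(); o=np.array(s["tool_pos"])
print(s["qpos"].round(3),s["grip_width"],s["finger_force"])
h=(rackR(p[3]).T@(o-p[:3])-np.array([0,-.05,.055]))@ax; print("h",h)
a=rackR(p[3])@ax
plan([(o+a*.07,R)],.04,mm=10)
```

```text
[ 0.323  0.633  0.067  2.255 -1.045  0.107 -0.287] 0.04995463882122315 40.79613916575909
h 0.027334274413865003
[[-0.003,0,-0.008,0,0,0,0.04],[-0.004,0,-0.008,0,0,0,0.04],[-0.003,0,-0.008,0,0,0,0.04],[-0.004,0,-0.008,0,0,0,0.04],[-0.003,0,-0.008,0,0,0,0.04],[-0.004,0,-0.008,0,0,0,0.04],[-0.003,0,-0.008,0,0,0,0.04],[-0.0035,0,-0.0084,0,0,0,0.04]]
```

Emit:
drive_tool:
  commands:
    - [-0.003, 0, -0.008, 0, 0, 0, 0.04]
    - [-0.004, 0, -0.008, 0, 0, 0, 0.04]
    - [-0.003, 0, -0.008, 0, 0, 0, 0.04]
    - [-0.004, 0, -0.008, 0, 0, 0, 0.04]
    - [-0.003, 0, -0.008, 0, 0, 0, 0.04]
    - [-0.003, 0, -0.009, 0, 0, 0, 0.04]
    - [-0.002, 0, -0.012, 0, 0, 0, 0.04]
    - [0, 0, -0.014, 0, 0, 0, 0.04]

```text
time: 4.92
tool_pos: [0.4656, -0.2334, 0.1461]
tool_rot: [0.993, -0.061, 0.102, 0.005]
contact_force: [-0.5, 0.1, -0.8]
grip_width: 0.0495
finger_force: 41.9
```

Run:
```python
from h import *
p=np.load("rack.npy"); s=status.observe(); R=Ro.from_quat(s["tool_rot"]); o=np.array(s["tool_pos"])
print(s["qpos"].round(3),s["grip_width"],s["finger_force"],s["contact_force"])
# tilt of tool in the rack frame; tray floor and frame
print((rackR(p[3]).T@R.as_matrix()).round(3))
z=np.load("c0.npz")
for im,P in((z["a"],z["A"]),(z["b"],z["B"])):
    f=im.astype(int); red=(f[...,0]>60)&(f[...,1]<60)&(f[...,2]<60)
    q=P[red]; d=q[:,:2]-[.57,.2]; print(np.median(q[(abs(d)<.05).all(1)],0).round(4))
    q=q[(abs(d)<.13).all(1)&(q[:,2]>.017)]; print(len(q),cv2.minAreaRect((q[:,:2]*1000).astype(np.float32)))
tr=(.569,.2); yaw=-.172
Rt=rackR(yaw); t=np.radians(12-35)
y=-Rt[:,1]; zz=Rt@np.array([np.sin(t),0,-np.cos(t)]); Q=np.stack([np.cross(y,zz),y,zz],1)
T=np.r_[tr,0]+Rt@np.array([-.045,0,.0273+.003]); print(T)
np.savez("place.npz",T=T,Q=Q)
up=o+[0.03,0.05,.10]
m=T+[0,0,.13]
plan([(up,R.as_matrix()),(m,Q)],.04,mm=28,rad=.07)
```

```text
[ 0.163  0.497  0.319  2.302 -0.924  0.27  -0.378] 0.04954769321931117 41.89154863357544 [-0.50562764  0.07532291 -0.80878588]
[[ 0.979 -0.003  0.204]
 [-0.003 -1.     0.002]
 [ 0.204 -0.003 -0.979]]
[0.573  0.2001 0.0037]
232 ((570.940185546875, 200.91415405273438), (166.99615478515625, 193.46249389648438), 80.25868225097656)
[0.57   0.2    0.0028]
319 ((567.7080078125, 199.45999145507812), (168.74024963378906, 188.95364379882812), 80.32029724121094)
[0.524664   0.20770189 0.0303    ]
[[0.009,-0.011,-0.019,0,0,0,0.04],[0.009,-0.011,-0.018,0,0,0,0.04],[0.009,-0.011,-0.019,0,0,0,0.04],[0.008,-0.01,-0.018,0,0,0,0.04],[0.0085,-0.0105,-0.0189,0,0,0,0.04],[-0.002,-0.026,0.005,0,-0.04,0.003,0.04],[-0.002,-0.026,0.006,0,-0.04,0.003,0.04],[-0.002,-0.026,0.006,0,-0.04,0.003,0.04]]
[[-0.002,-0.026,0.006,0,-0.041,0.004,0.04],[-0.002,-0.026,0.006,0,-0.04,0.003,0.04],[-0.002,-0.026,0.006,0,-0.041,0.003,0.04],[-0.002,-0.026,0.006,0,-0.04,0.004,0.04],[-0.001,-0.026,0.006,0,-0.041,0.003,0.04],[-0.001,-0.026,0.006,0,-0.04,0.004,0.04],[-0.001,-0.026,0.006,0,-0.041,0.003,0.04],[-0.001,-0.026,0.006,0.001,-0.04,0.004,0.04]]
[[-0.001,-0.026,0.006,0,-0.041,0.003,0.04],[-0.001,-0.026,0.006,0.001,-0.04,0.004,0.04],[-0.001,-0.026,0.006,0,-0.041,0.003,0.04],[0.0001,-0.0269,0.0057,0.001,-0.04,0.004,0.04],[0,0,0,0,0,0,0.04],[0,0,0,0,0,0,0.04],[0,0,0,0,0,0,0.04],[0,0,0,0,0,0,0.04]]
```

Emit:
drive_tool:
  commands:
    - [0.009, -0.011, -0.019, 0, 0, 0, 0.04]
    - [0.009, -0.011, -0.018, 0, 0, 0, 0.04]
    - [0.009, -0.011, -0.019, 0, 0, 0, 0.04]
    - [0.008, -0.01, -0.018, 0, 0, 0, 0.04]
    - [0.0085, -0.0105, -0.0189, 0, 0, 0, 0.04]
    - [-0.002, -0.026, 0.005, 0, -0.04, 0.003, 0.04]
    - [-0.002, -0.026, 0.006, 0, -0.04, 0.003, 0.04]
    - [-0.002, -0.026, 0.006, 0, -0.04, 0.003, 0.04]

```text
time: 5.58
tool_pos: [0.5027, -0.1046, 0.2287]
tool_rot: [0.997, -0.065, 0.043, 0.001]
contact_force: [-0.2, 0.3, -1.1]
grip_width: 0.05
finger_force: 41.9
```

Emit:
drive_tool:
  commands:
    - [-0.002, -0.026, 0.006, 0, -0.041, 0.004, 0.04]
    - [-0.002, -0.026, 0.006, 0, -0.04, 0.003, 0.04]
    - [-0.002, -0.026, 0.006, 0, -0.041, 0.003, 0.04]
    - [-0.002, -0.026, 0.006, 0, -0.04, 0.004, 0.04]
    - [-0.001, -0.026, 0.006, 0, -0.041, 0.003, 0.04]
    - [-0.001, -0.026, 0.006, 0, -0.04, 0.004, 0.04]
    - [-0.001, -0.026, 0.006, 0, -0.041, 0.003, 0.04]
    - [-0.001, -0.026, 0.006, 0.001, -0.04, 0.004, 0.04]

```text
time: 6.25
tool_pos: [0.5177, 0.1036, 0.1814]
tool_rot: [0.99, -0.078, -0.119, -0.01]
contact_force: [1.1, 0.5, -1.4]
grip_width: 0.0496
finger_force: 41.9
```

Emit:
drive_tool:
  commands:
    - [-0.001, -0.026, 0.006, 0, -0.041, 0.003, 0.04]
    - [-0.001, -0.026, 0.006, 0.001, -0.04, 0.004, 0.04]
    - [-0.001, -0.026, 0.006, 0, -0.041, 0.003, 0.04]
    - [0.0001, -0.0269, 0.0057, 0.001, -0.04, 0.004, 0.04]
    - [0, 0, 0, 0, 0, 0, 0.04]
    - [0, 0, 0, 0, 0, 0, 0.04]
    - [0, 0, 0, 0, 0, 0, 0.04]
    - [0, 0, 0, 0, 0, 0, 0.04]

```text
time: 6.92
tool_pos: [0.5256, 0.2061, 0.16]
tool_rot: [0.976, -0.085, -0.198, -0.017]
contact_force: [0.7, 0.0, -0.9]
grip_width: 0.0497
finger_force: 42.0
```

Run:
```python
from h import *
z=np.load("place.npz"); T,Q=z["T"],z["Q"]; s=status.observe(); R=Ro.from_quat(s["tool_rot"])
print(s["qpos"].round(3),s["joint_velocities"].round(2)); print("err",(s["tool_pos"]-T).round(4),(R.inv()*Ro.from_matrix(Q)).as_rotvec().round(3))
a,A=cloud("scene"); w,W=cloud("wrist"); np.savez("c1.npz",a=a,A=A,w=w,W=W)
save("s1.png",np.vstack([cv2.resize(a[130:280,110:390],(560,300)),cv2.resize(w,(400,300))[:, :].repeat(1,0) if 0 else np.pad(cv2.resize(w,(400,300)),((0,0),(0,160),(0,0)))]))
plan([(T+[0,0,.04],Q)],.04,mm=20)
```

```text
[-0.781  0.77   0.69   1.852 -0.639  1.172 -1.487] [ 0.01 -0.   -0.   -0.   -0.    0.    0.  ]
err [ 0.0009 -0.0016  0.1297] [ 0.    -0.002 -0.002]
[[0.007,0,0.017,0,0,0,0.04],[0.007,0,0.017,0,-0.001,0,0.04],[0.007,0,0.016,0,0,0,0.04],[0.006,-0.001,0.017,0,-0.001,-0.001,0.04],[0.0067,-0.0002,0.0161,0,0,0,0.04],[0,0,0,0,0,0,0.04],[0,0,0,0,0,0,0.04],[0,0,0,0,0,0,0.04]]
```

View pics/s1.png

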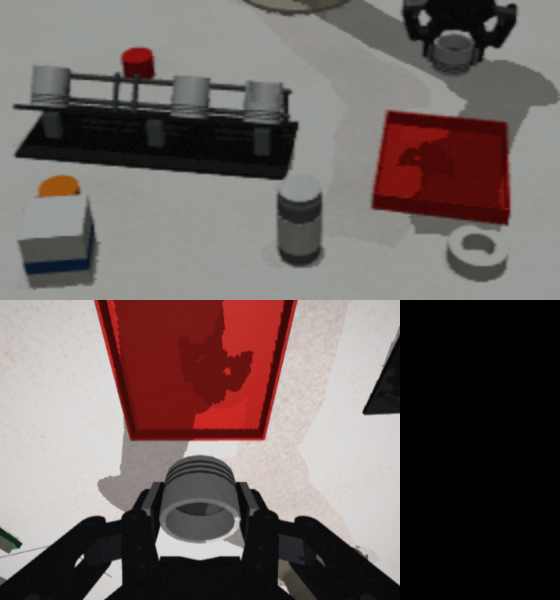

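The short piston is held near the tray, at scene crop (455,50). I'll fit its tilt in the hand before lowering.

```bash
cat >> h.py <<'E'
def cyl(P,c0,a0,H,skin=.004):
    """cylinder (crown centre, axis) from points of skin/rim"""
    P=P[np.isfinite(P).all(-1)]; P=P[np.linalg.norm(P-c0,axis=1)<.1]
    y=np.array([.17,.985,0]); e=np.cross(y,a0)
    def loc(v):
        a=a0+v[3]*e+v[4]*y; a/=np.linalg.norm(a); q=P-c0-v[:3]; h=q@a; return a,h,np.linalg.norm(q-h[:,None]*a,axis=1)
    v=np.zeros(5)
    for tol in(.012,.008,skin,skin):
        a,h,r=loc(v); A=(h>.002)&(h<H-.002)&(abs(r-.025)<tol); B=(abs(h-H)<tol)&(r>.0215)&(r<.0245)
        def f(v):
            a,h,r=loc(v); return np.r_[r[A]-.025,h[B]-H,v[4]*.5]
        v=least_squares(f,v,loss='soft_l1',f_scale=.002).x
    a=loc(v)[0]; return c0+v[:3],a,np.degrees(np.arccos(a[2])),A.sum(),B.sum()
E
python3 - <<'E'
from h import *
z=np.load("c1.npz"); s=status.observe(); o=np.array(s["tool_pos"]); k=np.array([0,0,1.])
for P in(z["A"],z["W"]):
    print(cyl(P.reshape(-1,3),o-.0273*k,k,.036))
E
```

```text
(array([0.5215295 , 0.20491761, 0.13012331]), array([ 0.09530127, -0.01516018,  0.99533303]), np.float64(5.537634542221883), np.int64(232), np.int64(76))
(array([0.52152806, 0.20708122, 0.12987689]), array([ 0.07897146, -0.01252637,  0.99679817]), np.float64(4.5861944606600495), np.int64(5578), np.int64(2559))
```

Emit:
drive_tool:
  commands:
    - [0.007, 0, 0.017, 0, 0, 0, 0.04]
    - [0.007, 0, 0.017, 0, -0.001, 0, 0.04]
    - [0.007, 0, 0.016, 0, 0, 0, 0.04]
    - [0.006, -0.001, 0.017, 0, -0.001, -0.001, 0.04]
    - [0.0067, 0, 0.0161, 0, 0, 0, 0.04]
    - [0, 0, 0, 0, 0, 0, 0.04]
    - [0, 0, 0, 0, 0, 0, 0.04]
    - [0, 0, 0, 0, 0, 0, 0.04]

```text
time: 7.68
tool_pos: [0.5251, 0.2081, 0.0701]
tool_rot: [0.976, -0.084, -0.199, -0.017]
contact_force: [1.1, 0.8, -0.8]
grip_width: 0.0495
finger_force: 42.0
```

Emit:
drive_tool:
  commands:
    - [0, 0, 0, 0, 0.04, 0, 0.04]
    - [0, 0, 0, 0, 0.042, 0, 0.04]
    - [0.003, 0, 0.0095, 0, 0, 0, 0.04]
    - [0.003, 0, 0.0095, 0, 0, 0, 0.04]
    - [0.003, 0, 0.0085, 0, 0, 0, 0.04]
    - [0, 0, 0, 0, 0, 0, 0.04]
    - [0, 0, 0, 0, 0, 0, 0.04]
    - [0, 0, 0, 0, 0, 0, 0.04]

```text
time: 8.35
tool_pos: [0.5248, 0.2081, 0.0403]
tool_rot: [0.984, -0.085, -0.159, -0.013]
contact_force: [-0.4, 0.1, -0.7]
grip_width: 0.0495
finger_force: 42.0
```

Run:
```python
from h import *
s=status.observe(); o=np.array(s["tool_pos"]); k=np.array([0,0,1.])
for n in("scene","wrist"):
    p,P=cloud(n); print(cyl(P.reshape(-1,3),o-.03*k,k,.036))
    f=p.astype(int); red=(f[...,0]>60)&(f[...,1]<60)&(f[...,2]<60)&(abs(P[...,:2]-[.575,.2])<.04).all(-1); print(red.sum(),np.nanmedian(P[red],0))
print(o,s["contact_force"],s["tool_rot"])
```

```text
(array([0.52269544, 0.20622953, 0.0093827 ]), array([ 0.02500065, -0.0041345 ,  0.99967889]), np.float64(1.4520426811912992), np.int64(202), np.int64(58))
567 [0.57676707 0.20000695 0.00365443]
(array([0.52200721, 0.20888064, 0.00612942]), array([ 0.05181142, -0.00986862,  0.99860812]), np.float64(3.02334798825542), np.int64(4417), np.int64(2264))
25136 [0.58475588 0.19803955 0.00343941]
[0.52476681 0.20810428 0.04031504] [-0.4107775   0.09843428 -0.66416306] [ 0.983549   -0.0845149  -0.1590968  -0.01329655]
```

Emit:
drive_tool:
  commands:
    - [0, 0, 0, 0, 0.03, 0, 0.04]
    - [0.0003, 0, 0.001, 0, 0, 0, 0.04]
    - [0.0003, 0, 0.001, 0, 0, 0, 0.04]
    - [0.0003, 0, 0.001, 0, 0, 0, 0.04]
    - [0.0002, 0, 0.0007, 0, 0, 0, 0.04]
    - [0.0002, 0, 0.0007, 0, 0, 0, 0.04]
    - [0, 0, 0, 0, 0, 0, 0.04]
    - [0, 0, 0, 0, 0, 0, 0.04]

```text
time: 9.12
tool_pos: [0.5246, 0.2084, 0.0359]
tool_rot: [0.986, -0.085, -0.144, -0.012]
contact_force: [-0.2, 1.0, -1.8]
grip_width: 0.0494
finger_force: 42.0
```

Emit:
drive_tool:
  commands:
    - [0.0002, 0, 0.0006, 0, 0, 0, 0.04]
    - [0.0002, 0, 0.0006, 0, 0, 0, 0.04]
    - [0.0002, 0, 0.0006, 0, 0, 0, 0.04]
    - [0.0002, 0, 0.0006, 0, 0, 0, 0.04]
    - [0, 0, 0, 0, 0, 0, 0.04]
    - [0, 0, 0, 0, 0, 0, 0.04]
    - [0, 0, 0, 0, 0, 0, 0.04]
    - [0, 0, 0, 0, 0, 0, 0.04]

```text
time: 9.78
tool_pos: [0.5246, 0.2085, 0.0336]
tool_rot: [0.986, -0.084, -0.144, -0.012]
contact_force: [-0.4, 0.4, -0.5]
grip_width: 0.0495
finger_force: 42.0
```

Emit:
drive_tool:
  commands:
    - [0.0002, 0, 0.0006, 0, 0, 0, 0.04]
    - [0.0002, 0, 0.0006, 0, 0, 0, 0.04]
    - [0.0002, 0, 0.0006, 0, 0, 0, 0.04]
    - [0, 0, 0, 0, 0, 0, 0.04]
    - [0, 0, 0, 0, 0, 0, 0.04]
    - [0, 0, 0, 0, 0, 0, 0.04]
    - [0, 0, 0, 0, 0, 0, 0.04]
    - [0, 0, 0, 0, 0, 0, 0.04]

```text
time: 10.45
tool_pos: [0.5248, 0.2085, 0.0318]
tool_rot: [0.986, -0.084, -0.144, -0.012]
contact_force: [-0.4, -0.7, 3.2]
grip_width: 0.0497
finger_force: 42.3
```

Run:
```python
from h import *
s=status.observe(); o=np.array(s["tool_pos"]); k=np.array([0,0,1.])
for n in("scene","wrist"):
    p,P=cloud(n); print(cyl(P.reshape(-1,3),o-.03*k,k,.036))
print(o,s["contact_force"],s["moment"])
```

```text
(array([ 0.52414858,  0.20688524, -0.00274127]), array([-0.01278457,  0.00159624,  0.999917  ]), np.float64(0.7382099257620003), np.int64(217), np.int64(51))
(array([ 0.52468061,  0.20873288, -0.00279777]), array([-0.05740155,  0.00897006,  0.99831087]), np.float64(3.3306569410870996), np.int64(5922), np.int64(2268))
[0.52481807 0.20849005 0.03175789] [-0.39535178 -0.7073834   3.1646171 ] [-0.05071162 -0.15118475 -0.03068451]
```

Emit:
drive_tool:
  commands:
    - [0, 0, 0, 0, 0, 0, 0.05]
    - [0, 0, 0, 0, 0, 0, 0.055]
    - [0, 0, 0, 0, 0, 0, 0.06]
    - [0, 0, 0, 0, 0, 0, 0.065]
    - [0, 0, 0, 0, 0, 0, 0.066]
    - [-0.002, 0, -0.006, 0, 0, 0, 0.066]
    - [-0.005, 0, -0.015, 0, 0, 0, 0.066]
    - [-0.008, 0, -0.025, 0, 0, 0, 0.066]

```text
time: 11.22
tool_pos: [0.5225, 0.2084, 0.0798]
tool_rot: [0.986, -0.085, -0.145, -0.011]
contact_force: [-0.4, -0.1, 0.4]
grip_width: 0.0658
finger_force: 0.0
```

Run:
```python
from h import *
s=status.observe(); o=np.array(s["tool_pos"]); k=np.array([0,0,1.])
p,P=cloud("wrist"); print(cyl(P.reshape(-1,3),np.array([.525,.208,.003]),k,.036))
r=np.load("rack.npy"); q,Q=gr(r,.15,.13,12); g,G=gr(r,.15,.032,12); print(q,g)
m=np.array([.53,.17,.20])
R=Ro.from_quat(s["tool_rot"]).as_matrix()
plan([(m,R),(q,Q)],.078,mm=26,rad=.06)
```

```text
(array([0.52594794, 0.208171  , 0.00180929]), array([2.22117486e-03, 2.39668383e-04, 9.99997504e-01]), np.float64(0.12800275920795223), np.int64(3241), np.int64(1374))
[ 0.46645209 -0.03408747  0.16001473] [ 0.52226506 -0.04076075  0.07973783]
[[-0.004,0.007,-0.023,-0.001,-0.001,0,0.078],[-0.004,0.007,-0.023,-0.001,-0.001,0,0.078],[-0.004,0.008,-0.022,0,-0.001,0,0.078],[-0.005,0.007,-0.023,-0.001,-0.001,0,0.078],[-0.0044,0.0079,-0.0223,0,-0.001,0,0.078],[-0.002,0.024,0.005,0,0.056,-0.006,0.078],[-0.002,0.023,0.005,0,0.056,-0.006,0.078],[-0.002,0.024,0.005,0,0.056,-0.006,0.078]]
[[-0.003,0.023,0.005,0,0.056,-0.006,0.078],[-0.003,0.023,0.005,0,0.056,-0.006,0.078],[-0.004,0.024,0.004,0,0.056,-0.006,0.078],[-0.004,0.023,0.004,0,0.055,-0.006,0.078],[-0.005,0.024,0.004,0,0.056,-0.005,0.078],[-0.0048,0.0232,0.0038,-0.001,0.055,-0.006,0.078],[0,0,0,0,0,0,0.078],[0,0,0,0,0,0,0.078]]
```

The short piston stands upright (0.1°). Next is the chipped one.

Emit:
drive_tool:
  commands:
    - [-0.004, 0.007, -0.023, 0, 0, 0, 0.066]
    - [-0.004, 0.007, -0.023, 0, 0, 0, 0.07]
    - [-0.004, 0.008, -0.022, 0, 0, 0, 0.078]
    - [-0.005, 0.007, -0.023, 0, 0, 0, 0.078]
    - [-0.0044, 0.0079, -0.0223, 0, 0, 0, 0.078]
    - [-0.002, 0.024, 0.005, 0, 0.056, -0.006, 0.078]
    - [-0.002, 0.023, 0.005, 0, 0.056, -0.006, 0.078]
    - [-0.002, 0.024, 0.005, 0, 0.056, -0.006, 0.078]

```text
time: 11.93
tool_pos: [0.5082, 0.101, 0.1829]
tool_rot: [0.995, -0.076, -0.058, -0.007]
contact_force: [-0.7, -0.0, -0.9]
grip_width: 0.0778
finger_force: 0.0
```

Emit:
drive_tool:
  commands:
    - [-0.003, 0.023, 0.005, 0, 0.056, -0.006, 0.078]
    - [-0.003, 0.023, 0.005, 0, 0.056, -0.006, 0.078]
    - [-0.004, 0.024, 0.004, 0, 0.056, -0.006, 0.078]
    - [-0.004, 0.023, 0.004, 0, 0.055, -0.006, 0.078]
    - [-0.005, 0.024, 0.004, 0, 0.056, -0.005, 0.078]
    - [-0.0048, 0.0232, 0.0038, -0.001, 0.055, -0.006, 0.078]
    - [0, 0, 0, 0, 0, 0, 0.078]
    - [0, 0, 0, 0, 0, 0, 0.078]

```text
time: 12.6
tool_pos: [0.4669, -0.0303, 0.1559]
tool_rot: [0.993, -0.062, 0.1, 0.003]
contact_force: [1.1, 0.1, -0.5]
grip_width: 0.0784
finger_force: 0.0
```

Run:
```python
from h import *
s=status.observe(); r=np.load("rack.npy"); q,Q=gr(r,.15,.13,12); R=Ro.from_quat(s["tool_rot"])
print(s["qpos"].round(3),s["joint_velocities"].round(2)); print("err",(s["tool_pos"]-q).round(4),(R.inv()*Ro.from_matrix(Q)).as_rotvec().round(3))
p,P=cloud("wrist"); save("w4.png",p)
for z in({.15:1},{.05:1},{.05:1,.15:1,-.15:1}): print(fit(P.reshape(-1,3),r,z,3))
plan([(gr(r,.15,.032,12))],.078,mm=14)
```

```text
[-0.367  0.444  0.4    2.416 -0.924  0.182 -0.814] [-0.1   0.02  0.05 -0.05  0.02  0.03 -0.02]
err [ 0.0005  0.0038 -0.0042] [-0.005  0.009 -0.007]
(array([ 5.24669766e-01, -1.90383059e-01, -8.28524528e-05, -1.19000000e-01]), [(np.int64(3652), np.int64(705))], np.float64(0.002472367435105264))
(array([ 0.52228138, -0.18780599, -0.00228623, -0.119     ]), [(np.int64(5642), np.int64(1431))], np.float64(0.0023695649617445696))
(array([ 0.52334425, -0.18915777, -0.00116457, -0.119     ]), [(np.int64(5491), np.int64(1480)), (np.int64(3699), np.int64(757)), (np.int64(0), np.int64(0))], np.float64(0.002472726950227434))
[[0.006,0.001,0.012,-0.001,0.001,-0.001,0.078],[0.005,0.001,0.012,-0.001,0.001,-0.001,0.078],[0.006,0.001,0.012,-0.001,0.001,0,0.078],[0.005,0.001,0.012,0,0.001,-0.001,0.078],[0.006,0,0.013,-0.001,0.001,0,0.078],[0.005,0.001,0.012,0,0.002,-0.001,0.078],[0.0057,0.0003,0.0127,-0.001,0.001,0,0.078],[0,0,0,0,0,0,0.078]]
```

Emit:
drive_tool:
  commands:
    - [0.006, 0, 0.012, 0, 0.001, 0, 0.078]
    - [0.005, 0.001, 0.012, 0, 0.001, 0, 0.078]
    - [0.006, 0, 0.012, 0, 0.001, 0, 0.078]
    - [0.005, 0.001, 0.012, 0, 0.001, 0, 0.078]
    - [0.006, 0, 0.013, 0, 0.001, 0, 0.078]
    - [0.005, 0, 0.012, 0, 0.002, 0, 0.078]
    - [0.0057, 0, 0.0127, 0, 0.001, 0, 0.078]
    - [0, 0, 0, 0, 0, 0, 0.078]

```text
time: 13.32
tool_pos: [0.5317, -0.0366, 0.0891]
tool_rot: [0.994, -0.059, 0.093, 0.005]
contact_force: [0.2, -0.3, 0.2]
grip_width: 0.078
finger_force: 0.0
```

Run:
```python
from h import *
s=status.observe(); r=np.load("rack.npy"); q,Q=gr(r,.15,.032,12); R=Ro.from_quat(s["tool_rot"])
print(s["qpos"].round(3),s["joint_velocities"].round(2)); print("err",(s["tool_pos"]-q).round(4),(R.inv()*Ro.from_matrix(Q)).as_rotvec().round(3))
p,P=cloud("wrist"); save("w5.png",p)
```

```text
[-0.201  0.607  0.21   2.304 -1.044  0.107 -0.695] [ 0.   -0.04  0.    0.05 -0.    0.    0.01]
err [0.0094 0.0041 0.0094] [-0.002  0.022 -0.001]
```

View pics/w5.png

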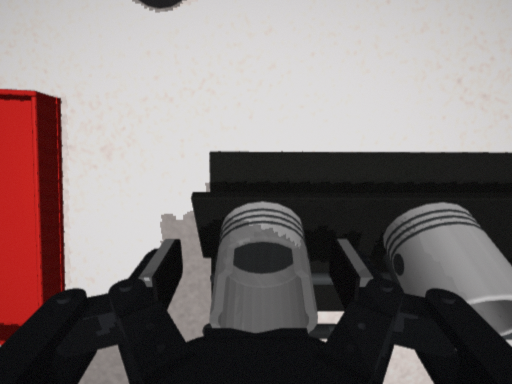

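The chipped piston at (265,265) is between the fingers, but joints 5 and 6 are at their limits again. I'll use a smaller tilt.

Run:
```python
from h import *
r=np.load("rack.npy"); r[:2]=[.5235,-.190]
plan([(gr(r,.15,.034,5))],.078,mm=3)
```

```text
[[-0.002,0.001,0.002,-0.001,-0.025,0,0.078],[-0.002,0.001,0.002,0,-0.025,0,0.078],[-0.003,0,0.001,-0.001,-0.025,0,0.078],[-0.0022,0.0009,0.002,0,-0.024,-0.001,0.078],[0,0,0,0,0,0,0.078],[0,0,0,0,0,0,0.078],[0,0,0,0,0,0,0.078],[0,0,0,0,0,0,0.078]]
```

Emit:
drive_tool:
  commands:
    - [-0.002, 0.001, 0.002, 0, -0.025, 0, 0.078]
    - [-0.002, 0.001, 0.002, 0, -0.025, 0, 0.078]
    - [-0.003, 0, 0.001, 0, -0.025, 0, 0.078]
    - [-0.0022, 0.0009, 0.002, 0, -0.024, 0, 0.078]
    - [0, 0, 0, 0, 0, 0, 0.078]
    - [0, 0, 0, 0, 0, 0, 0.078]
    - [0, 0, 0, 0, 0, 0, 0.078]
    - [0, 0, 0, 0, 0, 0, 0.078]

```text
time: 14.03
tool_pos: [0.5208, -0.0389, 0.0825]
tool_rot: [0.997, -0.06, 0.044, 0.001]
contact_force: [-0.2, 0.6, -0.5]
grip_width: 0.0784
finger_force: 0.0
```

Run:
```python
from h import *
s=status.observe(); r=np.load("rack.npy"); r[:2]=[.5235,-.190]; q,Q=gr(r,.15,.034,5); R=Ro.from_quat(s["tool_rot"])
print(s["qpos"].round(3),s["joint_velocities"].round(2)); print("err",(s["tool_pos"]-q).round(4),(R.inv()*Ro.from_matrix(Q)).as_rotvec().round(3))
h=(rackR(r[3]).T@(s["tool_pos"]-r[:3])-np.array([0,.15,.055])); print(h,h@ax)
```

```text
[-0.312  0.651  0.401  2.271 -0.953  0.285 -0.765] [ 0.  0. -0. -0.  0.  0. -0.]
err [-0.0011 -0.0001  0.0011] [-0.003 -0.001 -0.001]
[-0.02061107 -0.00027831  0.02898281] 0.03556335276426987
```

Emit:
drive_tool:
  commands:
    - [0, 0, 0, 0, 0, 0, 0.065]
    - [0, 0, 0, 0, 0, 0, 0.055]
    - [0, 0, 0, 0, 0, 0, 0.045]
    - [0, 0, 0, 0, 0, 0, 0.04]
    - [0, 0, 0, 0, 0, 0, 0.04]
    - [0, 0, 0, 0, 0, 0, 0.04]
    - [0, 0, 0, 0, 0, 0, 0.04]
    - [0, 0, 0, 0, 0, 0, 0.04]
  newtons: 40

```text
time: 14.7
tool_pos: [0.521, -0.0389, 0.0826]
tool_rot: [0.997, -0.06, 0.044, 0.001]
contact_force: [-2.1, 0.6, 5.9]
grip_width: 0.0495
finger_force: 40.4
```

Emit:
drive_tool:
  commands:
    - [-0.004, 0, -0.007, 0, 0, 0, 0.04]
    - [-0.004, 0, -0.007, 0, 0, 0, 0.04]
    - [-0.004, 0, -0.007, 0, 0, 0, 0.04]
    - [-0.004, 0, -0.007, 0, 0, 0, 0.04]
    - [-0.004, 0, -0.007, 0, 0, 0, 0.04]
    - [-0.004, 0, -0.007, 0, 0, 0, 0.04]
    - [-0.004, 0, -0.008, 0, 0, 0, 0.04]
    - [-0.004, 0, -0.01, 0, 0, 0, 0.04]

```text
time: 15.37
tool_pos: [0.4831, -0.0345, 0.1397]
tool_rot: [0.997, -0.06, 0.044, 0.001]
contact_force: [-0.5, -0.5, -1.8]
grip_width: 0.0498
finger_force: 42.0
```

Run:
```python
from h import *
p=np.load("rack.npy"); s=status.observe(); R=Ro.from_quat(s["tool_rot"]); o=np.array(s["tool_pos"])
print(s["qpos"].round(3),s["grip_width"],s["finger_force"],s["contact_force"])
print((rackR(p[3]).T@R.as_matrix())[:,2].round(3))
Rt=rackR(-.172); t=np.radians(5-35)
y=-Rt[:,1]; zz=Rt@np.array([np.sin(t),0,-np.cos(t)]); Q=np.stack([np.cross(y,zz),y,zz],1)
T=np.array([.569,.2,0])+Rt@np.array([.045,0,.035+.003]); print(T); np.savez("place.npz",T=T,Q=Q)
plan([(o+[0.02,0.03,.11],R.as_matrix()),(T+[0,0,.15],Q)],.04,mm=24,rad=.06)
```

```text
[-0.447  0.541  0.57   2.324 -0.84   0.377 -0.857] 0.049778969842787534 41.97935384698212 [-0.53024962 -0.54047126 -1.84011679]
[ 0.087  0.003 -0.996]
[0.613336   0.19229811 0.038     ]
[[0.005,-0.006,-0.022,0,0,0,0.04],[0.005,-0.007,-0.022,0,0,0,0.04],[0.005,-0.006,-0.021,0,0,0,0.04],[0.005,-0.007,-0.022,0,0,0,0.04],[0.0058,-0.0065,-0.0211,0,0,0,0.04],[0.007,-0.019,0.006,0.001,-0.056,0.005,0.04],[0.008,-0.019,0.006,0.001,-0.055,0.005,0.04],[0.008,-0.019,0.006,0.001,-0.056,0.005,0.04]]
[[0.008,-0.019,0.005,0.001,-0.055,0.005,0.04],[0.008,-0.019,0.005,0.001,-0.055,0.005,0.04],[0.008,-0.019,0.004,0.001,-0.056,0.005,0.04],[0.008,-0.019,0.004,0,-0.055,0.005,0.04],[0.009,-0.019,0.003,0.001,-0.056,0.004,0.04],[0.009,-0.019,0.003,0,-0.055,0.005,0.04],[0.008,-0.02,0.002,0.001,-0.056,0.004,0.04],[0.0088,-0.0193,0.0022,0,-0.055,0.005,0.04]]
```

Emit:
drive_tool:
  commands:
    - [0.005, -0.006, -0.022, 0, 0, 0, 0.04]
    - [0.005, -0.007, -0.022, 0, 0, 0, 0.04]
    - [0.005, -0.006, -0.021, 0, 0, 0, 0.04]
    - [0.005, -0.007, -0.022, 0, 0, 0, 0.04]
    - [0.0058, -0.0065, -0.0211, 0, 0, 0, 0.04]
    - [0.007, -0.019, 0.006, 0.001, -0.056, 0.005, 0.04]
    - [0.008, -0.019, 0.006, 0.001, -0.055, 0.005, 0.04]
    - [0.008, -0.019, 0.006, 0.001, -0.056, 0.005, 0.04]

```text
time: 16.03
tool_pos: [0.5341, 0.0503, 0.2332]
tool_rot: [0.997, -0.067, -0.04, -0.006]
contact_force: [0.6, -0.2, -2.0]
grip_width: 0.0495
finger_force: 42.1
```

Emit:
drive_tool:
  commands:
    - [0.008, -0.019, 0.005, 0.001, -0.055, 0.005, 0.04]
    - [0.008, -0.019, 0.005, 0.001, -0.055, 0.005, 0.04]
    - [0.008, -0.019, 0.004, 0.001, -0.056, 0.005, 0.04]
    - [0.008, -0.019, 0.004, 0, -0.055, 0.005, 0.04]
    - [0.009, -0.019, 0.003, 0.001, -0.056, 0.004, 0.04]
    - [0.009, -0.019, 0.003, 0, -0.055, 0.005, 0.04]
    - [0.008, -0.02, 0.002, 0.001, -0.056, 0.004, 0.04]
    - [0.0088, -0.0193, 0.0022, 0, -0.055, 0.005, 0.04]

```text
time: 16.7
tool_pos: [0.6141, 0.193, 0.1879]
tool_rot: [0.962, -0.083, -0.259, -0.021]
contact_force: [0.7, 0.3, -1.8]
grip_width: 0.0496
finger_force: 42.1
```

Run:
```python
from h import *
z=np.load("place.npz"); T,Q=z["T"],z["Q"]; s=status.observe(); R=Ro.from_quat(s["tool_rot"]); o=np.array(s["tool_pos"])
print(s["qpos"].round(3),s["joint_velocities"].round(2)); print("err",(o-T).round(4),(R.inv()*Ro.from_matrix(Q)).as_rotvec().round(3))
k=np.array([0,0,1.])
for n in("scene","wrist"):
    p,P=cloud(n); print(cyl(P.reshape(-1,3),o-.0355*k,k,.056))
plan([(T+[0,0,.05],Q)],.04,mm=18)
```

```text
[-0.669  0.888  0.729  1.554 -0.626  1.489 -1.489] [ 0.16  0.48 -0.23 -0.79 -0.14  0.86 -0.37]
err [0.0008 0.0007 0.1499] [ 0.002  0.001 -0.001]
(array([0.61051043, 0.19163829, 0.13793825]), array([ 0.12868486, -0.02277689,  0.99142394]), np.float64(7.5091801432022915), np.int64(359), np.int64(28))
(array([0.61231785, 0.19761863, 0.14457789]), array([ 0.13517368, -0.02047775,  0.99061029]), np.float64(7.857858844226499), np.int64(9781), np.int64(569))
[[0.008,0,0.014,0.001,0,0,0.04],[0.008,0.001,0.014,0,0.001,0,0.04],[0.008,0.001,0.014,0.001,0,0.001,0.04],[0.008,0,0.014,0,0.001,0,0.04],[0.008,0.001,0.014,0.001,0,0.001,0.04],[0.0081,0.0001,0.0143,0,0.001,0,0.04],[0,0,0,0,0,0,0.04],[0,0,0,0,0,0,0.04]]
```

Emit:
drive_tool:
  commands:
    - [0.008, 0, 0.014, 0, 0, 0, 0.04]
    - [0.008, 0, 0.014, 0, 0, 0, 0.04]
    - [0.008, 0, 0.014, 0, 0, 0, 0.04]
    - [0.008, 0, 0.014, 0, 0, 0, 0.04]
    - [0.008, 0, 0.014, 0, 0, 0, 0.04]
    - [0.008, 0, 0.0143, 0, 0.055, 0, 0.04]
    - [0, 0, 0, 0, 0.055, 0, 0.04]
    - [0, 0, 0, 0, 0, 0, 0.04]

```text
time: 17.47
tool_pos: [0.6122, 0.1924, 0.0892]
tool_rot: [0.975, -0.084, -0.204, -0.017]
contact_force: [-0.2, 0.5, -0.1]
grip_width: 0.0494
finger_force: 42.1
```

Emit:
drive_tool:
  commands:
    - [0, 0, 0, 0, 0, 0, 0.04]
    - [0, 0, 0, 0, 0, 0, 0.04]
    - [0, 0, 0, 0, 0, 0, 0.04]
    - [0, 0, 0, 0, 0, 0, 0.04]
    - [0, 0, 0, 0, 0, 0, 0.04]
    - [0, 0, 0, 0, 0, 0, 0.04]
    - [0, 0, 0, 0, 0, 0, 0.04]
    - [0, 0, 0, 0, 0, 0, 0.04]

```text
time: 18.13
tool_pos: [0.6139, 0.1922, 0.0906]
tool_rot: [0.975, -0.084, -0.204, -0.017]
contact_force: [-1.1, 0.4, -2.7]
grip_width: 0.0493
finger_force: 42.1
```

Run:
```python
from h import *
s=status.observe(); o=np.array(s["tool_pos"]); k=np.array([0,0,1.])
for n in("scene","wrist"):
    p,P=cloud(n); print(cyl(P.reshape(-1,3),o-.0355*k,k,.056))
    if n=="scene": print(cyl(P.reshape(-1,3),np.array([.525,.208,.003]),k,.036))
R=Ro.from_quat(s["tool_rot"]).as_matrix(); print(o,(R.T@[0,0,-1]).round(3))
```

```text
(array([0.61523392, 0.19002966, 0.04098582]), array([ 0.02782463, -0.00520222,  0.99959928]), np.float64(1.6220752909454772), np.int64(333), np.int64(26))
(array([0.5288604 , 0.20869192, 0.003     ]), array([ 9.81902463e-06, -2.23949128e-06,  1.00000000e+00]), np.float64(0.0005770360423550624), np.int64(2), np.int64(0))
(array([0.61543637, 0.19200866, 0.04974954]), array([ 0.0207951 , -0.00182476,  0.99978209]), np.float64(1.1961365481302317), np.int64(9705), np.int64(561))
[0.61393406 0.19219483 0.09061517] [ 0.401 -0.     0.916]
```

Emit:
drive_tool:
  commands:
    - [0.0032, 0, 0.0073, 0, 0.02, 0, 0.04]
    - [0.0032, 0, 0.0073, 0, 0, 0, 0.04]
    - [0.0032, 0, 0.0073, 0, 0, 0, 0.04]
    - [0.0016, 0, 0.0037, 0, 0, 0, 0.04]
    - [0.0008, 0, 0.0018, 0, 0, 0, 0.04]
    - [0.0004, 0, 0.0009, 0, 0, 0, 0.04]
    - [0.0004, 0, 0.0009, 0, 0, 0, 0.04]
    - [0, 0, 0, 0, 0, 0, 0.04]

```text
time: 18.9
tool_pos: [0.6145, 0.1921, 0.0587]
tool_rot: [0.977, -0.084, -0.194, -0.016]
contact_force: [-1.2, -0.7, -1.8]
grip_width: 0.0495
finger_force: 42.1
```

Emit:
drive_tool:
  commands:
    - [0.0004, 0, 0.0009, 0, 0, 0, 0.04]
    - [0.0004, 0, 0.0009, 0, 0, 0, 0.04]
    - [0.0004, 0, 0.0009, 0, 0, 0, 0.04]
    - [0.0004, 0, 0.0009, 0, 0, 0, 0.04]
    - [0, 0, 0, 0, 0, 0, 0.04]
    - [0, 0, 0, 0, 0, 0, 0.04]
    - [0, 0, 0, 0, 0, 0, 0.04]
    - [0, 0, 0, 0, 0, 0, 0.04]

```text
time: 19.57
tool_pos: [0.6145, 0.1921, 0.0548]
tool_rot: [0.977, -0.084, -0.194, -0.016]
contact_force: [0.1, 0.1, -1.6]
grip_width: 0.0495
finger_force: 42.1
```

Run:
```python
from h import *
s=status.observe(); o=np.array(s["tool_pos"]); k=np.array([0,0,1.]); print(o,s["contact_force"])
for n in("scene","wrist"):
    p,P=cloud(n); print(cyl(P.reshape(-1,3),o-.0385*k,k,.056))
    if n=="scene": save("s2.png",cv2.resize(p[180:250,280:380],(600,420)))
```

```text
[0.61447603 0.19213968 0.0547897 ] [ 0.12480639  0.08291326 -1.5748172 ]
(array([0.61701322, 0.18969689, 0.00268274]), array([ 0.00561559, -0.00164231,  0.99998288]), np.float64(0.3352290545427038), np.int64(310), np.int64(36))
(array([0.61675281, 0.19174478, 0.01075829]), array([4.22216459e-03, 5.43194509e-04, 9.99990939e-01]), np.float64(0.24390675103860177), np.int64(8975), np.int64(594))
```

View pics/s2.png

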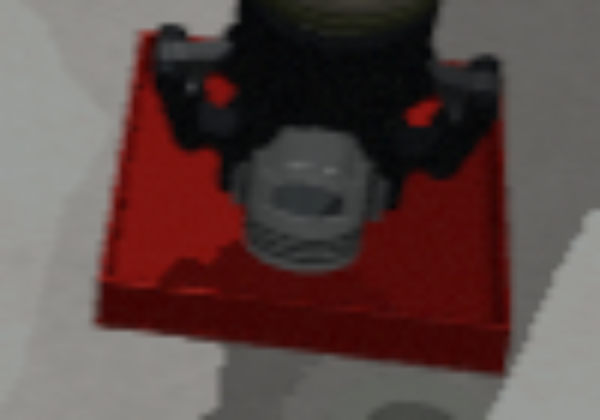

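The chipped piston hangs upright (0.3°) just above the tray floor, at crop (305,200). I'll ease it down.

Emit:
drive_tool:
  commands:
    - [0.0004, 0, 0.0009, 0, 0, 0, 0.04]
    - [0.0004, 0, 0.0009, 0, 0, 0, 0.04]
    - [0.0004, 0, 0.0009, 0, 0, 0, 0.04]
    - [0.0004, 0, 0.0009, 0, 0, 0, 0.04]
    - [0, 0, 0, 0, 0, 0, 0.04]
    - [0, 0, 0, 0, 0, 0, 0.04]
    - [0, 0, 0, 0, 0, 0, 0.04]
    - [0, 0, 0, 0, 0, 0, 0.04]

```text
time: 20.33
tool_pos: [0.6146, 0.1921, 0.0509]
tool_rot: [0.977, -0.084, -0.194, -0.016]
contact_force: [-0.0, 0.5, -1.2]
grip_width: 0.0495
finger_force: 42.1
```

Emit:
drive_tool:
  commands:
    - [0.0004, 0, 0.0009, 0, 0, 0, 0.04]
    - [0.0004, 0, 0.0009, 0, 0, 0, 0.04]
    - [0.0004, 0, 0.0009, 0, 0, 0, 0.04]
    - [0, 0, 0, 0, 0, 0, 0.04]
    - [0, 0, 0, 0, 0, 0, 0.04]
    - [0, 0, 0, 0, 0, 0, 0.04]
    - [0, 0, 0, 0, 0, 0, 0.04]
    - [0, 0, 0, 0, 0, 0, 0.04]

```text
time: 21.0
tool_pos: [0.6147, 0.1921, 0.0479]
tool_rot: [0.977, -0.084, -0.194, -0.016]
contact_force: [0.5, -0.7, -0.9]
grip_width: 0.0494
finger_force: 42.1
```

Emit:
drive_tool:
  commands:
    - [0.0003, 0, 0.0007, 0, 0, 0, 0.04]
    - [0.0003, 0, 0.0007, 0, 0, 0, 0.04]
    - [0.0003, 0, 0.0007, 0, 0, 0, 0.04]
    - [0, 0, 0, 0, 0, 0, 0.04]
    - [0, 0, 0, 0, 0, 0, 0.04]
    - [0, 0, 0, 0, 0, 0, 0.04]
    - [0, 0, 0, 0, 0, 0, 0.04]
    - [0, 0, 0, 0, 0, 0, 0.04]

```text
time: 21.67
tool_pos: [0.6147, 0.1921, 0.0456]
tool_rot: [0.977, -0.084, -0.194, -0.016]
contact_force: [0.1, 0.0, -0.8]
grip_width: 0.0494
finger_force: 42.1
```

Run:
```python
from h import *
s=status.observe(); o=np.array(s["tool_pos"]); k=np.array([0,0,1.]); print(o,s["contact_force"],s["moment"])
for n in("scene","wrist"):
    p,P=cloud(n)
    for d in(.036,.042): print(cyl(P.reshape(-1,3),o-d*k,k,.056))
```

```text
[0.61469769 0.19206623 0.04559567] [ 0.0770981   0.0481677  -0.75492445] [-0.07363792 -0.53496037  0.01162888]
(array([ 0.61672501,  0.18996514, -0.00445201]), array([ 0.01110875, -0.00263283,  0.99993483]), np.float64(0.6541306341948608), np.int64(342), np.int64(30))
(array([ 0.61648446,  0.18994432, -0.0049433 ]), array([ 0.01754497, -0.00332812,  0.99984054]), np.float64(1.0232328981700012), np.int64(336), np.int64(34))
(array([0.61701889, 0.19176046, 0.00460833]), array([4.82972974e-04, 1.08507839e-03, 9.99999295e-01]), np.float64(0.06805085771780428), np.int64(9645), np.int64(575))
(array([ 0.61706658,  0.19182635, -0.00119606]), array([ 0.00225763, -0.00103061,  0.99999692]), np.float64(0.1421935134956349), np.int64(9879), np.int64(739))
```

Emit:
drive_tool:
  commands:
    - [0.0003, 0, 0.0007, 0, 0, 0, 0.04]
    - [0.0003, 0, 0.0007, 0, 0, 0, 0.04]
    - [0.0003, 0, 0.0007, 0, 0, 0, 0.04]
    - [0, 0, 0, 0, 0, 0, 0.04]
    - [0, 0, 0, 0, 0, 0, 0.04]
    - [0, 0, 0, 0, 0, 0, 0.04]
    - [0, 0, 0, 0, 0, 0, 0.04]
    - [0, 0, 0, 0, 0, 0, 0.04]

```text
time: 22.43
tool_pos: [0.6147, 0.1921, 0.0433]
tool_rot: [0.977, -0.084, -0.194, -0.016]
contact_force: [0.0, -0.7, -1.9]
grip_width: 0.0494
finger_force: 42.1
```

Emit:
drive_tool:
  commands:
    - [0.0003, 0, 0.0007, 0, 0, 0, 0.04]
    - [0.0003, 0, 0.0007, 0, 0, 0, 0.04]
    - [0.0003, 0, 0.0007, 0, 0, 0, 0.04]
    - [0, 0, 0, 0, 0, 0, 0.04]
    - [0, 0, 0, 0, 0, 0, 0.04]
    - [0, 0, 0, 0, 0, 0, 0.04]
    - [0, 0, 0, 0, 0, 0, 0.04]
    - [0, 0, 0, 0, 0, 0, 0.04]

```text
time: 23.1
tool_pos: [0.6147, 0.192, 0.0411]
tool_rot: [0.977, -0.084, -0.194, -0.016]
contact_force: [-0.2, -0.4, -2.0]
grip_width: 0.0494
finger_force: 42.1
```

Emit:
drive_tool:
  commands:
    - [0.0003, 0, 0.0006, 0, 0, 0, 0.04]
    - [0.0003, 0, 0.0006, 0, 0, 0, 0.04]
    - [0, 0, 0, 0, 0, 0, 0.04]
    - [0, 0, 0, 0, 0, 0, 0.04]
    - [0, 0, 0, 0, 0, 0, 0.04]
    - [0, 0, 0, 0, 0, 0, 0.04]
    - [0, 0, 0, 0, 0, 0, 0.04]
    - [0, 0, 0, 0, 0, 0, 0.04]

```text
time: 23.77
tool_pos: [0.615, 0.192, 0.0399]
tool_rot: [0.977, -0.084, -0.194, -0.017]
contact_force: [0.3, -0.8, 5.2]
grip_width: 0.0496
finger_force: 42.7
```

Emit:
drive_tool:
  commands:
    - [0, 0, 0, 0, 0, 0, 0.05]
    - [0, 0, 0, 0, 0, 0, 0.055]
    - [0, 0, 0, 0, 0, 0, 0.06]
    - [0, 0, 0, 0, 0, 0, 0.065]
    - [0, 0, 0, 0, 0, 0, 0.066]
    - [-0.002, 0, -0.006, 0, 0, 0, 0.066]
    - [-0.006, 0, -0.015, 0, 0, 0, 0.066]
    - [-0.01, 0, -0.024, 0, 0, 0, 0.066]

```text
time: 24.43
tool_pos: [0.6144, 0.1919, 0.0877]
tool_rot: [0.977, -0.084, -0.196, -0.016]
contact_force: [0.1, 0.1, 0.6]
grip_width: 0.066
finger_force: 0.0
```

Emit:
drive_tool:
  commands:
    - [-0.01, 0, -0.024, 0, 0, 0, 0.066]
    - [-0.01, 0, -0.024, 0, 0, 0, 0.066]
    - [-0.01, 0, -0.024, 0, 0, 0, 0.066]
    - [-0.01, 0, -0.024, 0, 0, 0, 0.066]
    - [-0.005, 0, -0.012, 0, 0, 0, 0.066]
    - [0, 0, 0, 0, 0, 0, 0.066]
    - [0, 0, 0, 0, 0, 0, 0.066]
    - [0, 0, 0, 0, 0, 0, 0.066]

```text
time: 25.1
tool_pos: [0.6146, 0.1923, 0.2045]
tool_rot: [0.977, -0.084, -0.195, -0.016]
contact_force: [-0.7, -0.5, -0.2]
grip_width: 0.066
finger_force: 0.0
```

Run:
```python
from h import *
k=np.array([0,0,1.]); a,A=cloud("scene"); w,W=cloud("wrist")
for P in(A,W):
    P=P.reshape(-1,3)
    for c,H in((.526,.208,.003),.036),((.617,.192,.003),.056): print(cyl(P,np.array(c),k,H))
r=np.load("rack.npy"); print(fit(A.reshape(-1,3),r,{-.15:1,.05:1})); z=np.load("c0.npz"); print(fit(z["A"].reshape(-1,3),r,{-.15:1,.05:1}))
save("s3.png",np.vstack([cv2.resize(a[130:280,110:390],(560,300)),np.pad(cv2.resize(w,(400,300)),((0,0),(0,160),(0,0)))]))
```

```text
(array([5.26147300e-01, 2.06358665e-01, 2.12988764e-04]), array([ 0.04272474, -0.00653016,  0.99906554]), np.float64(2.4771471040505353), np.int64(134), np.int64(61))
(array([0.6182842 , 0.1893213 , 0.00082001]), array([ 0.10803394, -0.01814857,  0.99398154]), np.float64(6.289244005754528), np.int64(357), np.int64(34))
(array([0.52535729, 0.20891494, 0.00199949]), array([ 0.01078359, -0.00220908,  0.99993942]), np.float64(0.6306981738340697), np.int64(1173), np.int64(459))
(array([0.62094586, 0.19113475, 0.00294719]), array([ 0.04376467, -0.00804137,  0.9990095 ]), np.float64(2.550349892348987), np.int64(1682), np.int64(198))
(array([ 0.52624356, -0.19255382, -0.00722423, -0.122797  ]), [(np.int64(330), np.int64(27)), (np.int64(336), np.int64(31))], np.float64(0.001875993024317249))
(array([ 0.52631507, -0.19256564, -0.00742435, -0.12029076]), [(np.int64(328), np.int64(25)), (np.int64(334), np.int64(25))], np.float64(0.001945590938239535))
```

View pics/s3.png

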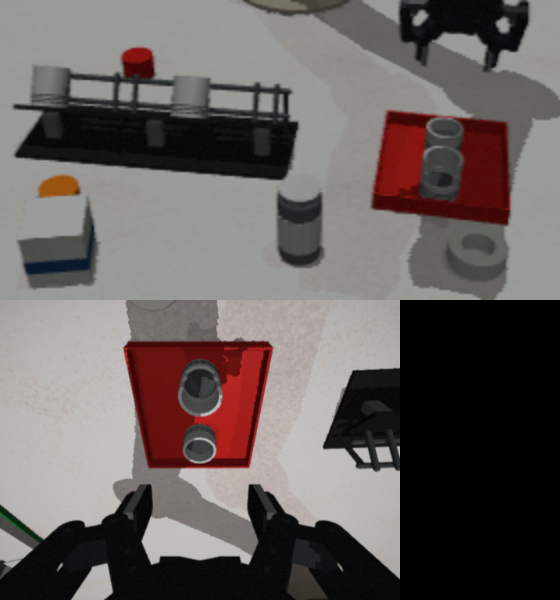

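Both bad pistons stand upright in the tray, at wrist crop (200,385) and (199,443). The good ones are still leaning in the rack and the bystanders haven't moved. Handing in.

```bash
python3 -c "
from bench import ticket
print(ticket.close_job())"
```

```text
the job is handed in; nothing more can be done
None
```

The short and chipped pistons are standing upright, open end up, in the tray; the two good pistons and the other things on the bench looked unmoved in the last pictures. I handed the job in at about 25 s of the 64 s allowed, and the hand-in returned no verdict.

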